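# Sort sealed specimen canisters by heft and send the loaded ones out through the hatch

## Robot

A 6-joint arm with a two-finger parallel gripper is mounted at the origin on the work surface. World frame = base frame: x ahead of the robot, y to its left, z up, the work surface at z = 0. Lengths are in m, angles in rad, forces in N, time in s.
With the tool pointing down it reaches from about 0.3 to 0.875 m from the base axis. Payload 6.4 kg.
Tool frame: the origin (TCP) lies on the mounting face of the last link; the fingertips stand 173 mm ahead of it and the grasp point (between the pads) lies 155 mm ahead of it (ctrl.grip_point_offset is the distance from the TCP to the grasp point, in m); z points along the fingers, y is the line along which they close (so a half turn about z gives the same grasp; the last joint's range is limited). The gripper opens to 85 mm and grips with 20 to 120 N. Pads are 22 mm wide; open, the fingers measure 114 mm over their backs; the gripper's body (76 mm by 85 mm) begins 54 mm behind the grasp point. The pads swing forward as they close: fully open they stand 13 mm farther back than shut.
Start: joints at [-1.542, 0.181, 1.607, -0, 1.354, -0.206], TCP at [0.134, -0.559, 0.405] pointing down, gripper open.
Joint ranges: [-2.99, 2.99], [-0.89, 2.07], [0.3, 2.58], [-1.14, 4.28], [0, 2.63], [-3.12, 3.12]. Speed limits (rad/s): [2.57, 2.57, 3.01, 3.14, 3.14, 3.14].

## Interface

Orientations are given as a unit quaternion [w, x, y, z].
In Python, from bench import status, imaging, ctrl, models gives the robot as it stands.
- The arm moves only by the tool send_rows, never from a script. Its argument "commands" is a list that holds one entry, the list of rows, each a list of 6 numbers: the shift along the tool's x, y, z normalised to -1 to 1, where 1 is 3 cm, then the turn, a rotation vector about the tool's x, y, z normalised to -1 to 1, where 1 is 0.1 rad. A call has 1 to 8 rows; each row shifts and turns the commanded pose from where the row before left it, along the tool's axes as they then stand; what a row does not reach is not made up. A row lasts 1/12 s, in which the tool goes at most 41.7 mm and 7.16 degrees, less where a joint would pass 70% of its speed; a pose out of reach is approached as far as the arm can. A call with a number of a shift or a turn outside -1 to 1 is refused whole. A call with a gripper value outside its range is refused whole. "jaw" is the opening, from 0 (shut) to 1 (fully open), set as the call begins (left out, the last holds). The fingers move at their own pace and stop on an object; the grip force is fixed at half the most. Time passes only in rows, so rows that do not move let the fingers close. It gives the time, the measured TCP pose, the force, the opening and the grip force at its end, in the units of the state.
- status.get_obs(): the state, without advancing time (a new reading comes with each control period).
- imaging.camera(name): name is "side" or "top" or "wrist"; returns a dict with "image" (480x640x3 uint8, blue, green, red), "depth" (480x640 float32, m along the optical axis (not along the pixel's ray), 0 where there is no reading), "mtx" (3x3 intrinsics, pixels), "k1" (the pictures are not rectified: a ray, as slopes to the right and down, at radius r is drawn at 1 + k1 r^2 times it, then the intrinsics apply), "pose" (4x4, takes a point from camera to world coordinates). Camera axes: x right, y down, z forward; pixel columns grow to the right and rows downward; lengths in m; the calibration is good to about 2 mm. A picture is of the moment at which its call begins.
- ctrl.hand_in(): hands the job in; it is judged then, once.
Trained networks look in a picture, given as the dict that the camera call returned (one of the last four; its "shot" number tells which), for a name from the list of things; names that differ only in an ending like _2 or _b are one class to them, and where a whole thing is asked for, a point or a joint stands for the part that bears it (a point fixed in the world has none). Each returns a list of dicts, best first, with "confidence" (0 to 1); they miss things now and then, are a little off and sometimes report something else, mostly with a low value. They report only what shows in the picture. A call takes as long as a camera call. They do not tell look-alikes from the thing itself.
- models.recognise(picture, name): "centre" ([column, row] in pixels, amid what is visible of it).
- models.regions_of(picture, name): "region" (480x640 bool, what is visible of it) and "centre" ([column, row] in pixels, amid what is visible of it).
The state is a dict: "time_s": time; "q": joint angles; "dq": joint speeds; "joint_efforts": joint torques, N m; "eef_pos": TCP position; "eef_rot": TCP orientation; "wrist_force": force on the tool from outside, world axes, zero at the start; "torque": the same for the moment, N m; "opening": opening from 0.0 (shut) to 1.0 (fully open); "grasp_force": force on a finger pad.
Only numpy, scipy, OpenCV 4.12 (cv2) and the standard library are available. Lean on these libraries where they do the work, as an engineer would, in place of code of your own. Each camera call takes 0.05 s, during which the arm holds its last target. There are 200 camera calls.

## Task

Three sealed specimen canisters on the admissions desk look the same, but some are loaded and some are empty shells: without opening them, lift each and feel its weight, then stand the heavy, loaded ones in the steel transfer drawer and the light, empty ones in the grey returns crate, keeping every canister upright and setting it down rather than dropping it. Then push the drawer smoothly all the way into the hatch, with the canisters in it still standing. Leave the other things on the desk where they are.

Things in the scene. Friction and masses are not known exactly. Their poses are not given: they have to be found in the camera images.
- canister_a: white plastic screw-capped specimen canister, sealed, opaque, standing upright: body 54 mm diameter, screw cap 58 mm diameter over the top 35 mm, total height 145 mm; rigid. Origin at the centre of its underside, z up its axis. All three look alike: an empty one weighs 0.10 to 0.14 kg, a loaded one 0.35 to 0.47 kg (its contents may shift a little inside). Which are loaded has to be felt; at least one is loaded and at least one is empty
- canister_b: white plastic screw-capped specimen canister, sealed, opaque, standing upright: body 54 mm diameter, screw cap 58 mm diameter over the top 35 mm, total height 145 mm; rigid. Origin at the centre of its underside, z up its axis. All three look alike: an empty one weighs 0.10 to 0.14 kg, a loaded one 0.35 to 0.47 kg (its contents may shift a little inside). Which are loaded has to be felt; at least one is loaded and at least one is empty
- canister_c: white plastic screw-capped specimen canister, sealed, opaque, standing upright: body 54 mm diameter, screw cap 58 mm diameter over the top 35 mm, total height 145 mm; rigid. Origin at the centre of its underside, z up its axis. All three look alike: an empty one weighs 0.10 to 0.14 kg, a loaded one 0.35 to 0.47 kg (its contents may shift a little inside). Which are loaded has to be felt; at least one is loaded and at least one is empty
- transfer_drawer: open steel transfer drawer with a black mat; origin on the desk under the middle of the drawer, z up, y along its travel into the hatch. Inside 192 mm (x) by 252 mm (y); mat top 24 mm above the desk, walls 44 mm above the mat; the near (-y) end is a plate 222 mm wide, top 108 mm above the desk. About 3 N of friction plus a little damping; it stays where it is left
- drawer_handle (a point): middle of the drawer's handle: round dark bar, 12 mm diameter, 110 mm long along x, 80 mm above the desk, 47 mm off the end plate, posts at both ends. Axes as transfer_drawer; push along +y. Drawer home: the clear hood's top edge (232 mm high) is 150 mm beyond the handle in +y; its sides, 120 mm either side of the middle line, slope up from 60 mm beyond the handle
- drawer_home (a point): fixed point on the desk in the hatch where the drawer's origin lies when the drawer is fully in, against its stop; at the start it is 230 to 260 mm from there. Axes as transfer_drawer
- crate: returns crate, an open grey plastic crate on the desk, inside 260 mm (x) by 170 mm (y), walls 85 mm high above the desk, 5 mm thick; inner floor 5 mm above the desk; fixed. Origin at the centre of its underside, on the desk
- pump_bottle: bystander: clear pump bottle of hand sanitiser, 58 mm diameter, 162 mm tall with its white pump head, standing among the canisters; origin at the centre of its underside
- stamp: bystander: self-inking stamp, black foot 62 by 44 mm, blue grip, 80 mm tall, standing among the canisters; origin at the centre of its underside
- stapler: bystander: black and grey stapler, 135 by 36 mm, 42 mm high, near the far edge; origin at the centre of its underside
- thermometer: bystander: white pistol-shaped infrared thermometer lying on its side, about 115 by 130 mm, 36 mm high, near the far edge; origin under its barrel
There are look-alikes about, which are no part of the job. Leave any turquoise or yellow look-alike of the canister_c alone. Leave any purple or yellow look-alike of the canister_a alone.

How it is judged:
On the way, in this order (a step that is already met when the one before it is completed fails the run):
1. every canister stands sorted and let go, the drawer still drawn out: each in the drawer presses on it with over 2.4 N (loaded), each in the crate with under 2 N (empty) (((x of canister_a in the frame of transfer_drawer between -0.085 and 0.085 m and y of canister_a in the frame of transfer_drawer between -0.115 and 0.115 m and z of canister_a in the frame of transfer_drawer between 0.018 and 0.032 m and angle between canister_a's own z axis and vertical below 0.1 rad and linear speed of canister_a below 0.02 m/s and contact force between canister_a and the fingers below 0.1 N and contact force between canister_a and transfer_drawer above 2.4 N) or ((x of canister_a in the frame of crate between -0.115 and 0.115 m and y of canister_a in the frame of crate between -0.07 and 0.07 m and z of canister_a in the frame of crate between -0.001 and 0.013 m and angle between canister_a's own z axis and vertical below 0.1 rad and linear speed of canister_a below 0.02 m/s and contact force between canister_a and the fingers below 0.1 N and contact force between canister_a and crate below 2 N) and contact force between canister_a and crate above 0.5 N)) and ((x of canister_b in the frame of transfer_drawer between -0.085 and 0.085 m and y of canister_b in the frame of transfer_drawer between -0.115 and 0.115 m and z of canister_b in the frame of transfer_drawer between 0.018 and 0.032 m and angle between canister_b's own z axis and vertical below 0.1 rad and linear speed of canister_b below 0.02 m/s and contact force between canister_b and the fingers below 0.1 N and contact force between canister_b and transfer_drawer above 2.4 N) or ((x of canister_b in the frame of crate between -0.115 and 0.115 m and y of canister_b in the frame of crate between -0.07 and 0.07 m and z of canister_b in the frame of crate between -0.001 and 0.013 m and angle between canister_b's own z axis and vertical below 0.1 rad and linear speed of canister_b below 0.02 m/s and contact force between canister_b and the fingers below 0.1 N and contact force between canister_b and crate below 2 N) and contact force between canister_b and crate above 0.5 N)) and ((x of canister_c in the frame of transfer_drawer between -0.085 and 0.085 m and y of canister_c in the frame of transfer_drawer between -0.115 and 0.115 m and z of canister_c in the frame of transfer_drawer between 0.018 and 0.032 m and angle between canister_c's own z axis and vertical below 0.1 rad and linear speed of canister_c below 0.02 m/s and contact force between canister_c and the fingers below 0.1 N and contact force between canister_c and transfer_drawer above 2.4 N) or ((x of canister_c in the frame of crate between -0.115 and 0.115 m and y of canister_c in the frame of crate between -0.07 and 0.07 m and z of canister_c in the frame of crate between -0.001 and 0.013 m and angle between canister_c's own z axis and vertical below 0.1 rad and linear speed of canister_c below 0.02 m/s and contact force between canister_c and the fingers below 0.1 N and contact force between canister_c and crate below 2 N) and contact force between canister_c and crate above 0.5 N)) and distance between transfer_drawer and drawer_home above 0.16 m), for 0.2 s.
2. the drawer is pushed fully home (distance between transfer_drawer and drawer_home below 0.008 m), for 0.2 s.
At the end, for the whole second after the job is handed in: The drawer is home in the hatch (within 8 mm of its stop); every canister is let go, upright (within 0.1 rad) and at rest, the loaded ones on the drawer's mat, the empty ones on the crate's floor (((x of canister_a in the frame of transfer_drawer between -0.085 and 0.085 m and y of canister_a in the frame of transfer_drawer between -0.115 and 0.115 m and z of canister_a in the frame of transfer_drawer between 0.018 and 0.032 m and angle between canister_a's own z axis and vertical below 0.1 rad and linear speed of canister_a below 0.02 m/s and contact force between canister_a and the fingers below 0.1 N and contact force between canister_a and transfer_drawer above 2.4 N) or ((x of canister_a in the frame of crate between -0.115 and 0.115 m and y of canister_a in the frame of crate between -0.07 and 0.07 m and z of canister_a in the frame of crate between -0.001 and 0.013 m and angle between canister_a's own z axis and vertical below 0.1 rad and linear speed of canister_a below 0.02 m/s and contact force between canister_a and the fingers below 0.1 N and contact force between canister_a and crate below 2 N) and contact force between canister_a and crate above 0.5 N)) and ((x of canister_b in the frame of transfer_drawer between -0.085 and 0.085 m and y of canister_b in the frame of transfer_drawer between -0.115 and 0.115 m and z of canister_b in the frame of transfer_drawer between 0.018 and 0.032 m and angle between canister_b's own z axis and vertical below 0.1 rad and linear speed of canister_b below 0.02 m/s and contact force between canister_b and the fingers below 0.1 N and contact force between canister_b and transfer_drawer above 2.4 N) or ((x of canister_b in the frame of crate between -0.115 and 0.115 m and y of canister_b in the frame of crate between -0.07 and 0.07 m and z of canister_b in the frame of crate between -0.001 and 0.013 m and angle between canister_b's own z axis and vertical below 0.1 rad and linear speed of canister_b below 0.02 m/s and contact force between canister_b and the fingers below 0.1 N and contact force between canister_b and crate below 2 N) and contact force between canister_b and crate above 0.5 N)) and ((x of canister_c in the frame of transfer_drawer between -0.085 and 0.085 m and y of canister_c in the frame of transfer_drawer between -0.115 and 0.115 m and z of canister_c in the frame of transfer_drawer between 0.018 and 0.032 m and angle between canister_c's own z axis and vertical below 0.1 rad and linear speed of canister_c below 0.02 m/s and contact force between canister_c and the fingers below 0.1 N and contact force between canister_c and transfer_drawer above 2.4 N) or ((x of canister_c in the frame of crate between -0.115 and 0.115 m and y of canister_c in the frame of crate between -0.07 and 0.07 m and z of canister_c in the frame of crate between -0.001 and 0.013 m and angle between canister_c's own z axis and vertical below 0.1 rad and linear speed of canister_c below 0.02 m/s and contact force between canister_c and the fingers below 0.1 N and contact force between canister_c and crate below 2 N) and contact force between canister_c and crate above 0.5 N)) and distance between transfer_drawer and drawer_home below 0.008 m); the robot touches nothing.
It fails at once if a canister is tipped more than 0.6 rad (angle between any of canister_a, canister_b, canister_c's own z axis and vertical above 0.6 rad).
It fails at once if a canister is dropped or flung: out of the fingers it moves faster than 0.7 m/s (as after a fall of 25 mm) ((linear speed of canister_a above 0.7 m/s and contact force between canister_a and the fingers below 0.1 N) or (linear speed of canister_b above 0.7 m/s and contact force between canister_b and the fingers below 0.1 N) or (linear speed of canister_c above 0.7 m/s and contact force between canister_c and the fingers below 0.1 N)).
It fails at once if another thing on the desk is moved more than 30 mm (distance of any of pump_bottle, stamp, stapler, thermometer from where it was at the start of the episode above 0.03 m).
It also fails if it takes over 70 s, if anything falls off the work surface, if the arm or the gripper's body presses on something with over 40 N, if the wrist force passes 120 N, or if a joint passes its speed limit or range.

## Working session

There is one attempt and no reset: what is moved stays moved. The work goes in short steps, Python scripts to look and compute and a tool call to move; the robot and the scene stay as the last step left them, time stands still between calls to the robot, and variables do not carry over. Pictures are saved under pics/ and viewed, at most 10 in all, crops included, and the job is handed in when it is done.

Besides the shell and the picture viewer there is one more tool, called after "Emit:" in YAML: its name, and indented under it one key for each argument. send_rows: Moves the arm, as the interface text tells. Its arguments: {"type":"object","properties":{"commands":{"type":"array"},"jaw":{"type":"number"}},"required":["commands"]}

```bash
mkdir -p pics
cat > h.py <<'E'
import numpy as np, cv2
from bench import status, imaging, ctrl, models
def pts(p,mask=None):
    d=p["depth"]; K=p["mtx"]
    v,u=np.nonzero((d>0) if mask is None else (mask&(d>0)))
    xy=np.stack([(u-K[0,2])/K[0,0],(v-K[1,2])/K[1,1]],1)
    s=xy.copy()
    for _ in range(8): s=xy/(1+p["k1"]*(s**2).sum(1,keepdims=True))
    z=d[v,u]; P=np.c_[s*z[:,None],z]
    return P@p["pose"][:3,:3].T+p["pose"][:3,3], u,v
E
python3 - <<'E'
from h import *
for n in ["top","side"]:
    p=imaging.camera(n); cv2.imwrite(f"pics/{n}0.png",p["image"])
    print(n,p["pose"].round(3).tolist())
    for nm in ["canister_a","transfer_drawer","drawer_handle","crate","pump_bottle","stamp"]:
        for r in models.regions_of(p,nm):
            P,u,v=pts(p,r["region"])
            if len(P): 
                t=P[P[:,2]>np.percentile(P[:,2],95)-.006]
                print(nm,round(r["confidence"],2),np.round(r["centre"]),len(P),"pct5",np.percentile(P,5,0).round(3),"95",np.percentile(P,95,0).round(3),"topmid",((t.min(0)+t.max(0))/2).round(3), p["image"][r["region"]].mean(0).round())
s=status.get_obs();print(s)
E
```

```text
top [[-0.002, -0.999, 0.053, 0.487], [-1.0, 0.002, 0.009, 0.046], [-0.009, -0.053, -0.999, 1.083], [0.0, 0.0, 0.0, 1.0]]
canister_a 0.94 [456. 269.] 1063 pct5 [ 0.469 -0.251  0.019] 95 [ 0.518 -0.203  0.148] topmid [ 0.493 -0.23   0.146] [140. 150. 151.]
canister_a 0.94 [466. 185.] 1111 pct5 [ 0.634 -0.27   0.021] 95 [ 0.68  -0.222  0.147] topmid [ 0.659 -0.249  0.146] [135. 145. 146.]
canister_a 0.85 [338. 197.] 838 pct5 [ 0.616 -0.005  0.043] 95 [0.666 0.042 0.148] topmid [0.642 0.018 0.146] [130. 135.  90.]
canister_a 0.82 [493. 146.] 1286 pct5 [ 0.726 -0.34   0.008] 95 [ 0.774 -0.292  0.148] topmid [ 0.752 -0.319  0.147] [ 77. 132. 148.]
canister_a 0.72 [399. 276.] 851 pct5 [ 0.462 -0.133  0.045] 95 [ 0.506 -0.084  0.148] topmid [ 0.484 -0.111  0.146] [153. 163. 164.]
canister_a 0.7 [244. 166.] 958 pct5 [0.684 0.178 0.028] 95 [0.731 0.224 0.148] topmid [0.71  0.203 0.146] [ 91. 150. 166.]
canister_a 0.62 [245. 356.] 1010 pct5 [0.301 0.18  0.02 ] 95 [0.35  0.228 0.147] topmid [0.322 0.206 0.146] [117.  83. 106.]
canister_a 0.49 [420. 239.] 636 pct5 [ 0.533 -0.178  0.018] 95 [ 0.58
[... 2917 characters left out ...]
  72.  61.]
{'time_s': 0.7, 'q': array([-1.54231783e+00,  1.80763273e-01,  1.60699286e+00,  4.99835104e-05,
        1.35377025e+00, -2.06263751e-01]), 'dq': array([ 0.00027412, -0.00119136,  0.00152391,  0.00121477, -0.0002656 ,
        0.00080395]), 'joint_efforts': array([ 1.16158521e-03, -4.44711149e+01, -3.51616251e+01, -2.15116265e-04,
        3.00237289e-04,  1.33449399e-05]), 'eef_pos': array([ 0.13378551, -0.5592401 ,  0.40471259]), 'eef_rot': array([3.51722406e-05, 9.93120543e-01, 1.17096482e-01, 2.13676101e-05]), 'wrist_force': array([ 0.23303727, -0.10917723,  0.36536395]), 'torque': array([ 0.00114274, -0.06536306,  0.05220234]), 'grasp_force': 0.0, 'opening': 0.9980548928322444}
```

View pics/top0.png

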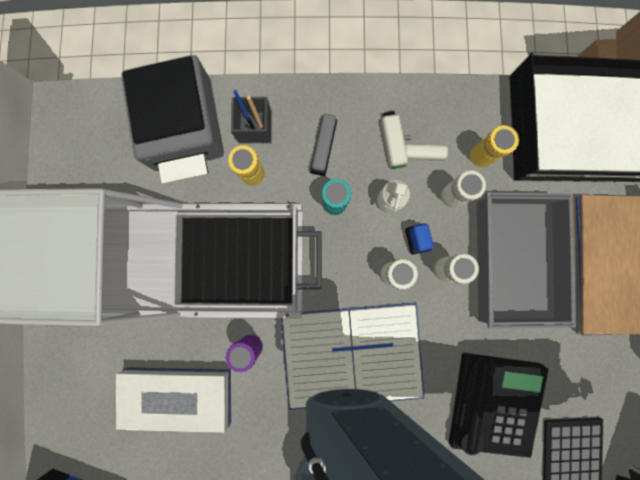

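Run:
```python
from h import *
p=imaging.camera("top");P,u,v=pts(p)
# drawer geometry: wall tops z~.068, end plate z~.108, handle z~.086
def box(n,zl,zh,xl,xh,yl,yh):
    m=(P[:,2]>zl)&(P[:,2]<zh)&(P[:,0]>xl)&(P[:,0]<xh)&(P[:,1]>yl)&(P[:,1]<yh)
    Q=P[m]; 
    if len(Q)<5: print(n,len(Q));return
    print(n,len(Q),np.percentile(Q,2,0).round(3),np.percentile(Q,98,0).round(3))
    if len(Q)>5:
        r=cv2.fitLine(Q[:,:2].astype(np.float32),cv2.DIST_HUBER,0,.01,.01).ravel();print('   line',r.round(3))
box("plate",.1,.115,.37,.65,.05,.15)
box("handle",.075,.095,.42,.6,.0,.075)
box("wallL",.06,.075,.37,.46,.13,.33)
box("wallR",.06,.075,.57,.65,.13,.33)
box("mat",.018,.03,.42,.6,.1,.4)
box("crate n",.08,.09,.36,.4,-.5,-.29)
box("crate f",.08,.09,.62,.66,-.5,-.29)
box("crate r",.08,.09,.36,.66,-.5,-.46)
box("crate l",.08,.09,.36,.66,-.32,-.28)
```

```text
plate 343 [0.407 0.101 0.102] [0.618 0.107 0.111]
   line [ 1.    -0.01   0.51   0.103]
handle 433 [0.452 0.048 0.079] [0.572 0.073 0.089]
   line [1.    0.002 0.513 0.055]
wallL 206 [0.414 0.135 0.061] [0.42  0.326 0.07 ]
   line [0.013 1.    0.416 0.235]
wallR 186 [0.61  0.134 0.064] [0.613 0.324 0.071]
   line [0.007 1.    0.612 0.243]
mat 9093 [0.424 0.116 0.019] [0.596 0.357 0.027]
   line [ 0.005 -1.     0.51   0.236]
crate n 548 [ 0.37  -0.488  0.081] [ 0.397 -0.301  0.088]
   line [ 0.005 -1.     0.378 -0.423]
crate f 607 [ 0.623 -0.487  0.081] [ 0.653 -0.302  0.088]
   line [ 0.005 -1.     0.646 -0.423]
crate r 717 [ 0.373 -0.489  0.08 ] [ 0.651 -0.464  0.088]
   line [ 1.    -0.002  0.467 -0.482]
crate l 726 [ 0.372 -0.317  0.08 ] [ 0.65  -0.3    0.088]
   line [ 1.    -0.004  0.514 -0.306]
```

The top view shows the white canisters at pixels (402,274), (462,268) and (469,188). The handle is near (312,258), the drawer is on the left and the crate on the right, centred near (528,260). I'll square the tool to the world axes and go to the middle canister, at (0.493,-0.230).

Emit:
send_rows:
  commands:
    - [[0,0,0,0,0,0.78],[0,0,0,0,0,0.78],[0,0,0,0,0,0.78],[0.4,-0.4,0,0,0,0],[0.8,-0.7,0,0,0,0],[0.8,-0.7,0,0,0,0],[0.8,-0.7,0,0,0,0],[0.8,-0.7,0,0,0,0]]

```text
time_s: 1.42
eef_pos: [0.2429, -0.4613, 0.4046]
eef_rot: [-0.0, 1.0, 0.001, 0.0]
wrist_force: [0.4, -0.1, 0.3]
opening: 1.002
grasp_force: 0.0
```

Emit:
send_rows:
  commands:
    - [[0.8,-0.7,0,0,0,0],[0.8,-0.7,0,0,0,0],[0.8,-0.7,0,0,0,0],[0.8,-0.7,0,0,0,0],[0.8,-0.7,0,0,0,0],[0.8,-0.7,0,0,0,0],[0.8,-0.7,0,0,0,0],[0.4,-0.4,0,0,0,0]]

```text
time_s: 2.08
eef_pos: [0.4236, -0.3009, 0.4048]
eef_rot: [-0.0, 1.0, 0.003, 0.001]
wrist_force: [-0.2, -0.9, -0.7]
opening: 0.994
grasp_force: 0.0
```

Emit:
send_rows:
  commands:
    - [[0.6,-0.6,0,0,0,0],[0.8,-0.8,0,0,0,0],[0.6,-0.6,0,0,0,0],[0.33,-0.35,0,0,0,0],[0,0,0,0,0,0],[0,0,0,0,0,0]]

```text
time_s: 2.58
eef_pos: [0.4917, -0.2322, 0.4046]
eef_rot: [-0.0, 1.0, 0.002, -0.0]
wrist_force: [-1.5, -0.1, -0.6]
opening: 0.997
grasp_force: 0.0
```

Run:
```python
from h import *
s=status.get_obs();print(s["eef_pos"],s["wrist_force"])
p=imaging.camera("wrist"); cv2.imwrite("pics/w1.png",p["image"])
P,u,v=pts(p)
for c in [(.493,-.230),(.659,-.249),(.483,-.11)]:
    m=(P[:,2]>.139)&(P[:,2]<.152)&(np.hypot(P[:,0]-c[0],P[:,1]-c[1])<.045)
    if m.sum()>30: print(c,m.sum(),cv2.minEnclosingCircle(P[m][:,:2].astype(np.float32)),P[m].mean(0))
```

```text
[ 0.49165118 -0.23219491  0.40460797] [-1.5284811  -0.11310463 -0.60477204]
(0.493, -0.23) 6147 ((0.4948346018791199, -0.2302270382642746), 0.029982786625623703) [ 0.4969849  -0.23014105  0.14552543]
(0.659, -0.249) 269 ((0.6344209313392639, -0.24794302880764008), 0.014525609090924263) [ 0.63262097 -0.24907428  0.14269074]
(0.483, -0.11) 5664 ((0.48517176508903503, -0.10966712236404419), 0.029712246730923653) [ 0.48687297 -0.11125012  0.1453195 ]
```

Emit:
send_rows:
  commands:
    - [[0.08,-0.07,0.5,0,0,0],[0,0,1,0,0,0],[0,0,1,0,0,0],[0,0,0.8,0,0,0],[0,0,0.5,0,0,0],[0,0,0.3,0,0,0],[0,0,0,0,0,0]]

```text
time_s: 3.22
eef_pos: [0.4925, -0.2316, 0.2797]
eef_rot: [-0.001, 1.0, -0.0, -0.002]
wrist_force: [-0.7, 1.0, -0.4]
opening: 1.004
grasp_force: 0.0
```

Emit:
send_rows:
  commands:
    - [[0,0,0,0,0,0],[0,0,0,0,0,0],[0,0,0,0,0,0],[0,0,0,0,0,0],[0,0,0,0,0,0],[0,0,0,0,0,0],[0,0,0,0,0,0],[0,0,0,0,0,0]]
  jaw: 0.0

```text
time_s: 3.88
eef_pos: [0.4945, -0.2317, 0.2837]
eef_rot: [0.001, 1.0, 0.001, 0.001]
wrist_force: [-1.5, 1.8, 5.8]
opening: 0.664
grasp_force: 64.6
```

Emit:
send_rows:
  commands:
    - [[0,0,-0.2,0,0,0],[0,0,-0.4,0,0,0],[0,0,-0.8,0,0,0],[0,0,-1,0,0,0],[0,0,-1,0,0,0],[0,0,-1,0,0,0],[0,0,-1,0,0,0],[0,0,-0.5,0,0,0]]

```text
time_s: 4.55
eef_pos: [0.494, -0.2314, 0.4638]
eef_rot: [0.002, 1.0, 0.001, 0.002]
wrist_force: [1.0, -0.7, -2.5]
opening: 0.664
grasp_force: 65.1
```

Emit:
send_rows:
  commands:
    - [[0,0,-0.2,0,0,0],[0,0,0,0,0,0],[0,0,0,0,0,0],[0,0,0,0,0,0],[0,0,0,0,0,0]]

```text
time_s: 4.97
eef_pos: [0.4935, -0.2312, 0.4627]
eef_rot: [-0.001, 1.0, 0.0, -0.001]
wrist_force: [0.4, 0.3, -3.9]
opening: 0.665
grasp_force: 65.1
```

Emit:
send_rows:
  commands:
    - [[0,0,0,0,0,0]]

```text
time_s: 5.05
eef_pos: [0.4936, -0.2312, 0.4631]
eef_rot: [-0.001, 1.0, 0.0, -0.001]
wrist_force: [-0.0, -0.6, -3.7]
opening: 0.667
grasp_force: 65.1
```

Run:
```python
from h import *
for i in range(4):
    p=imaging.camera("wrist"); s=status.get_obs();print(s["eef_pos"].round(4),s["wrist_force"].round(2),s["torque"].round(3),s["joint_efforts"].round(2))
```

```text
[ 0.4937 -0.2313  0.4634] [ 0.52 -0.82 -5.32] [-0.048 -0.056 -0.026] [ 1.000e-02 -4.237e+01 -3.853e+01 -0.000e+00  3.000e-02 -0.000e+00]
[ 0.4938 -0.2313  0.4637] [ 0.79  0.96 -4.72] [-0.028 -0.044  0.011] [ 0.00e+00 -4.23e+01 -3.85e+01 -0.00e+00  2.00e-02 -0.00e+00]
[ 0.4938 -0.2314  0.464 ] [-0.11 -0.33 -4.04] [0.013 0.011 0.064] [ 0.000e+00 -4.226e+01 -3.850e+01 -0.000e+00  2.000e-02 -0.000e+00]
[ 0.4938 -0.2314  0.4642] [ 0.35 -0.13 -4.29] [-0.001  0.024 -0.005] [-0.000e+00 -4.224e+01 -3.852e+01 -0.000e+00  2.000e-02 -0.000e+00]
```

Emit:
send_rows:
  commands:
    - [[0,-0.3,0,0,0,0],[0.1,-0.6,0,0,0,0],[0.1,-0.9,0,0,0,0],[0.1,-1,0,0,0,0],[0.1,-1,0,0,0,0],[0.1,-1,0,0,0,0],[0.1,-1,0,0,0,0],[0,-1,0,0,0,0]]

```text
time_s: 5.92
eef_pos: [0.5115, -0.0253, 0.4649]
eef_rot: [-0.0, 1.0, 0.0, 0.0]
wrist_force: [0.9, -0.5, -4.8]
opening: 0.662
grasp_force: 66.0
```

Emit:
send_rows:
  commands:
    - [[0,-1,0,0,0,0],[0,-1,0,0,0,0],[0,-1,0,0,0,0],[0,-1,0,0,0,0],[0,-1,0,0,0,0],[0,-1,0,0,0,0],[0,-1,0,0,0,0],[0,-1,0,0,0,0]]

```text
time_s: 6.58
eef_pos: [0.5107, 0.2147, 0.4648]
eef_rot: [-0.0, 1.0, 0.001, 0.0]
wrist_force: [1.3, 0.3, -3.9]
opening: 0.658
grasp_force: 66.0
```

Emit:
send_rows:
  commands:
    - [[0,-0.8,0,0,0,0],[0,-0.6,0,0,0,0],[0,-0.4,0,0,0,0],[0,-0.2,0,0,0,0],[0,0,0,0,0,0],[0,0,0,0,0,0],[0,0,0,0,0,0]]

```text
time_s: 7.17
eef_pos: [0.5116, 0.2718, 0.4646]
eef_rot: [0.0, 1.0, -0.0, -0.0]
wrist_force: [0.1, 0.7, -4.3]
opening: 0.66
grasp_force: 65.9
```

Emit:
send_rows:
  commands:
    - [[0,0,0.5,0,0,0],[0,0,1,0,0,0],[0,0,1,0,0,0],[0,0,1,0,0,0],[0,0,0.8,0,0,0],[0,0,0.5,0,0,0],[0,0,0.25,0,0,0],[0,0,0,0,0,0]]

```text
time_s: 7.83
eef_pos: [0.5111, 0.2716, 0.3113]
eef_rot: [0.001, 1.0, -0.0, -0.002]
wrist_force: [-0.2, 0.3, -3.9]
opening: 0.666
grasp_force: 66.3
```

Emit:
send_rows:
  commands:
    - [[0,0,0.05,0,0,0],[0,0,0,0,0,0],[0,0,0,0,0,0]]

```text
time_s: 8.08
eef_pos: [0.5121, 0.2727, 0.3134]
eef_rot: [-0.0, 1.0, 0.0, 0.001]
wrist_force: [0.6, -0.2, -4.3]
opening: 0.662
grasp_force: 66.3
```

Emit:
send_rows:
  commands:
    - [[0,0,0.06,0,0,0],[0,0,0,0,0,0],[0,0,0,0,0,0]]

```text
time_s: 8.33
eef_pos: [0.5114, 0.2727, 0.3103]
eef_rot: [-0.0, 1.0, 0.0, 0.0]
wrist_force: [0.6, 0.4, -5.0]
opening: 0.665
grasp_force: 66.3
```

Emit:
send_rows:
  commands:
    - [[0,0,0.06,0,0,0],[0,0,0,0,0,0],[0,0,0,0,0,0]]

```text
time_s: 8.58
eef_pos: [0.5113, 0.2727, 0.3079]
eef_rot: [0.0, 1.0, 0.0, -0.0]
wrist_force: [-0.2, -0.6, -3.0]
opening: 0.662
grasp_force: 66.3
```

Emit:
send_rows:
  commands:
    - [[0,0,0.05,0,0,0],[0,0,0,0,0,0],[0,0,0,0,0,0]]

```text
time_s: 8.83
eef_pos: [0.5117, 0.2728, 0.3078]
eef_rot: [-0.0, 1.0, 0.0, 0.001]
wrist_force: [-2.1, -1.0, 5.2]
opening: 0.67
grasp_force: 67.4
```

Emit:
send_rows:
  commands:
    - [[0,0,0,0,0,0],[0,0,0,0,0,0],[0,0,0,0,0,0],[0,0,0,0,0,0],[0,0,0,0,0,0],[0,0,-0.3,0,0,0],[0,0,-0.6,0,0,0],[0,0,-1,0,0,0]]
  jaw: 1.0

```text
time_s: 9.5
eef_pos: [0.5104, 0.2723, 0.3616]
eef_rot: [0.001, 1.0, 0.0, -0.003]
wrist_force: [0.4, -0.2, -0.0]
opening: 0.999
grasp_force: 0.0
```

Emit:
send_rows:
  commands:
    - [[0,0,-1,0,0,0],[0,0,-0.6,0,0,0],[-0.1,0.3,0,0,0,0],[-0.1,0.8,0,0,0,0],[-0.1,1,0,0,0,0],[-0.1,1,0,0,0,0],[-0.1,1,0,0,0,0],[-0.1,1,0,0,0,0]]

```text
time_s: 10.17
eef_pos: [0.4927, 0.1183, 0.4112]
eef_rot: [0.0, 1.0, 0.001, -0.0]
wrist_force: [0.2, 0.4, -0.8]
opening: 0.999
grasp_force: 0.0
```

Emit:
send_rows:
  commands:
    - [[-0.1,1,0,0,0,0],[-0.1,1,0,0,0,0],[-0.1,1,0,0,0,0],[0,1,0,0,0,0],[0,1,0,0,0,0],[0,1,0,0,0,0],[0,0.8,0,0,0,0],[0,0.6,0,0,0,0]]

```text
time_s: 10.83
eef_pos: [0.484, -0.1045, 0.4113]
eef_rot: [0.0, 1.0, -0.0, -0.0]
wrist_force: [-0.2, -0.5, 0.6]
opening: 1.0
grasp_force: 0.0
```

Emit:
send_rows:
  commands:
    - [[0,0.25,0,0,0,0],[0,0,0,0,0,0],[0,0,0,0,0,0]]

```text
time_s: 11.08
eef_pos: [0.4845, -0.1096, 0.4113]
eef_rot: [-0.0, 1.0, -0.0, -0.0]
wrist_force: [-0.2, -0.8, 0.2]
opening: 1.003
grasp_force: 0.0
```

```bash
cat > look.py <<'E'
from h import *
import sys
C=eval(sys.argv[1]); cam=sys.argv[2]
s=status.get_obs();print(s["eef_pos"],s["wrist_force"])
p=imaging.camera(cam)
if len(sys.argv)>3: cv2.imwrite(sys.argv[3],p["image"])
P,u,v=pts(p)
for c in C:
    m=(P[:,2]>.139+c[2])&(P[:,2]<.152+c[2])&(np.hypot(P[:,0]-c[0],P[:,1]-c[1])<.045)
    if m.sum()>30: print(c,m.sum(),cv2.minEnclosingCircle(P[m][:,:2].astype(np.float32)),P[m].mean(0))
E
python3 look.py "[(.483,-.11,0),(.659,-.249,0)]" wrist; python3 look.py "[(.512,.273,.024),(.483,-.11,0),(.659,-.249,0)]" side
```

```text
[ 0.48448007 -0.10961081  0.41126979] [-0.24610549 -0.8461778   0.17420848]
(0.483, -0.11, 0) 5788 ((0.4845566153526306, -0.10929947346448898), 0.030048437416553497) [ 0.48665199 -0.10924293  0.14553837]
(0.659, -0.249, 0) 152 ((0.6333963871002197, -0.2501000463962555), 0.011206930503249168) [ 0.632003   -0.24893792  0.14217231]
[ 0.48454244 -0.10911251  0.41131677] [-0.24146773 -0.18604284  0.31280936]
(0.512, 0.273, 0.024) 600 ((0.5104837417602539, 0.27478358149528503), 0.030427858233451843) [0.50756251 0.27735677 0.16929573]
(0.483, -0.11, 0) 340 ((0.4832785129547119, -0.10794060677289963), 0.0318535640835762) [ 0.48002955 -0.10506781  0.14524449]
(0.659, -0.249, 0) 240 ((0.6583240628242493, -0.24928173422813416), 0.03188168257474899) [ 0.65607908 -0.24495864  0.14539482]
```

Canister 1 stands in the drawer at (0.511,0.274). The gripper is well aligned over the next one, so I'll descend 0.128, grip and lift.

Emit:
send_rows:
  commands:
    - [[0,0,0.5,0,0,0],[0,0,1,0,0,0],[0,0,1,0,0,0],[0,0,0.9,0,0,0],[0,0,0.5,0,0,0],[0,0,0.4,0,0,0],[0,0,0,0,0,0],[0,0,0,0,0,0]]

```text
time_s: 11.85
eef_pos: [0.4846, -0.1088, 0.2823]
eef_rot: [-0.0, 1.0, 0.001, -0.001]
wrist_force: [0.2, -0.8, -0.8]
opening: 1.002
grasp_force: 0.0
```

Emit:
send_rows:
  commands:
    - [[0,0,0,0,0,0],[0,0,0,0,0,0],[0,0,0,0,0,0],[0,0,0,0,0,0],[0,0,0,0,0,0],[0,0,0,0,0,0],[0,0,0,0,0,0],[0,0,0,0,0,0]]
  jaw: 0.0

```text
time_s: 12.52
eef_pos: [0.4856, -0.11, 0.2843]
eef_rot: [0.0, 1.0, 0.0, 0.002]
wrist_force: [0.8, 1.9, 7.1]
opening: 0.663
grasp_force: 65.0
```

Emit:
send_rows:
  commands:
    - [[0,0,-0.2,0,0,0],[0,0,-0.4,0,0,0],[0,0,-0.8,0,0,0],[0,0,-1,0,0,0],[0,0,-1,0,0,0],[0,0,-1,0,0,0],[0,0,-1,0,0,0],[0,0,-0.5,0,0,0]]

```text
time_s: 13.18
eef_pos: [0.4847, -0.1099, 0.4633]
eef_rot: [0.001, 1.0, 0.0, 0.002]
wrist_force: [1.2, -1.0, -3.4]
opening: 0.663
grasp_force: 65.1
```

Emit:
send_rows:
  commands:
    - [[0,0,-0.2,0,0,0],[0,0,0,0,0,0],[0,0,0,0,0,0],[0,0,0,0,0,0],[0,0,0,0,0,0],[0,0,0,0,0,0]]

```text
time_s: 13.68
eef_pos: [0.4845, -0.1098, 0.4641]
eef_rot: [-0.001, 1.0, 0.0, -0.001]
wrist_force: [0.2, 0.2, -3.5]
opening: 0.66
grasp_force: 65.1
```

```bash
cat > weigh.py <<'E'
from h import *
F=[]
for i in range(6):
    imaging.camera("wrist"); s=status.get_obs();F.append(s["wrist_force"])
print(s["eef_pos"].round(4),np.mean(F,0).round(2),np.std(F,0).round(2))
E
python3 weigh.py
```

```text
[ 0.4847 -0.1099  0.4655] [-0.12 -0.04 -4.36] [0.44 0.42 0.43]
```

Loaded (4.4 N), so this one goes to the drawer at (0.512,0.165).

Emit:
send_rows:
  commands:
    - [[0.1,-0.3,0,0,0,0],[0.1,-0.6,0,0,0,0],[0.1,-0.9,0,0,0,0],[0.1,-1,0,0,0,0],[0.1,-1,0,0,0,0],[0.1,-1,0,0,0,0],[0.1,-1,0,0,0,0],[0.1,-1,0,0,0,0]]

```text
time_s: 14.65
eef_pos: [0.5084, 0.0963, 0.4658]
eef_rot: [-0.0, 1.0, 0.0, 0.0]
wrist_force: [0.3, -0.8, -4.5]
opening: 0.663
grasp_force: 65.8
```

Emit:
send_rows:
  commands:
    - [[0.1,-1,0,0,0,0],[0,-0.7,0,0,0,0],[0,-0.4,0,0,0,0],[0,-0.25,0,0,0,0],[0,0,0,0,0,0],[0,0,0,0,0,0]]

```text
time_s: 15.15
eef_pos: [0.5115, 0.1644, 0.4655]
eef_rot: [0.0, 1.0, 0.001, -0.0]
wrist_force: [0.9, 0.2, -5.0]
opening: 0.665
grasp_force: 66.4
```

Emit:
send_rows:
  commands:
    - [[0,0,0.5,0,0,0],[0,0,1,0,0,0],[0,0,1,0,0,0],[0,0,1,0,0,0],[0,0,0.8,0,0,0],[0,0,0.5,0,0,0],[0,0,0.25,0,0,0],[0,0,0,0,0,0]]

```text
time_s: 15.82
eef_pos: [0.5111, 0.1634, 0.3123]
eef_rot: [0.0, 1.0, -0.0, -0.002]
wrist_force: [-0.4, -0.9, -4.0]
opening: 0.663
grasp_force: 66.7
```

Emit:
send_rows:
  commands:
    - [[0,0,0.05,0,0,0],[0,0,0.05,0,0,0],[0,0,0,0,0,0]]

```text
time_s: 16.07
eef_pos: [0.5121, 0.1645, 0.3124]
eef_rot: [-0.0, 1.0, 0.0, 0.001]
wrist_force: [0.7, -0.3, -4.9]
opening: 0.659
grasp_force: 66.7
```

Emit:
send_rows:
  commands:
    - [[0,0,0.08,0,0,0],[0,0,0,0,0,0],[0,0,0,0,0,0]]

```text
time_s: 16.32
eef_pos: [0.5115, 0.1648, 0.309]
eef_rot: [-0.0, 1.0, 0.001, 0.0]
wrist_force: [-0.1, 0.4, -3.5]
opening: 0.663
grasp_force: 66.7
```

Emit:
send_rows:
  commands:
    - [[0,0,0.05,0,0,0],[0,0,0,0,0,0],[0,0,0,0,0,0]]

```text
time_s: 16.57
eef_pos: [0.5119, 0.1648, 0.3083]
eef_rot: [-0.0, 1.0, 0.001, 0.001]
wrist_force: [-1.5, 0.1, 4.9]
opening: 0.661
grasp_force: 67.6
```

Emit:
send_rows:
  commands:
    - [[0,0,0,0,0,0],[0,0,0,0,0,0],[0,0,0,0,0,0],[0,0,0,0,0,0],[0,0,0,0,0,0],[0,0,-0.3,0,0,0],[0,0,-0.6,0,0,0],[0,0,-1,0,0,0]]
  jaw: 1.0

```text
time_s: 17.23
eef_pos: [0.5104, 0.1645, 0.3624]
eef_rot: [0.0, 1.0, 0.0, -0.003]
wrist_force: [0.8, 0.0, -0.6]
opening: 1.0
grasp_force: 0.0
```

Emit:
send_rows:
  commands:
    - [[0,0,-1,0,0,0],[0,0,-0.8,0,0,0],[0.1,0.3,0,0,0,0],[0.3,0.8,0,0,0,0],[0.35,1,0,0,0,0],[0.35,1,0,0,0,0],[0.35,1,0,0,0,0],[0.35,1,0,0,0,0]]

```text
time_s: 17.9
eef_pos: [0.5658, 0.0102, 0.4183]
eef_rot: [0.0, 1.0, 0.001, 0.0]
wrist_force: [0.6, 0.2, 0.6]
opening: 0.998
grasp_force: 0.0
```

Emit:
send_rows:
  commands:
    - [[0.35,1,0,0,0,0],[0.35,1,0,0,0,0],[0.35,1,0,0,0,0],[0.35,1,0,0,0,0],[0.35,1,0,0,0,0],[0.35,1,0,0,0,0],[0.35,1,0,0,0,0],[0.35,0.8,0,0,0,0]]

```text
time_s: 18.57
eef_pos: [0.6498, -0.2249, 0.4179]
eef_rot: [0.0, 1.0, -0.0, -0.0]
wrist_force: [0.4, -0.3, 0.5]
opening: 1.001
grasp_force: 0.0
```

Emit:
send_rows:
  commands:
    - [[0.2,0.6,0,0,0,0],[0.1,0.3,0,0,0,0],[0,0,0,0,0,0],[0,0,0,0,0,0]]

```text
time_s: 18.9
eef_pos: [0.6586, -0.2491, 0.4177]
eef_rot: [-0.0, 1.0, 0.0, -0.0]
wrist_force: [1.1, 0.4, 0.6]
opening: 1.003
grasp_force: 0.0
```

```bash
python3 look.py "[(.659,-.249,0)]" wrist; python3 look.py "[(.512,.273,.024),(.512,.165,.024)]" side
```

```text
[ 0.65862504 -0.24905817  0.41769437] [1.12322524 0.35226945 0.57868361]
(0.659, -0.249, 0) 5566 ((0.6606504917144775, -0.24865709245204926), 0.029980963096022606) [ 0.66264105 -0.24869777  0.14554232]
[ 0.65862196 -0.24831696  0.41797317] [-0.15384642  0.39729026 -0.44534909]
(0.512, 0.273, 0.024) 608 ((0.5109367370605469, 0.2752590775489807), 0.03060225024819374) [0.50757219 0.27750725 0.16911651]
(0.512, 0.165, 0.024) 501 ((0.5084036588668823, 0.16568167507648468), 0.03087509796023369) [0.50648171 0.16843516 0.16915133]
```

Emit:
send_rows:
  commands:
    - [[0.05,0,0.5,0,0,0],[0,0,1,0,0,0],[0,0,1,0,0,0],[0,0,1,0,0,0],[0,0,0.6,0,0,0],[0,0,0.4,0,0,0],[0,0,0,0,0,0],[0,0,0,0,0,0]]

```text
time_s: 19.67
eef_pos: [0.6604, -0.2486, 0.2829]
eef_rot: [-0.0, 1.0, 0.001, -0.0]
wrist_force: [0.6, -0.2, -0.0]
opening: 0.998
grasp_force: 0.0
```

Emit:
send_rows:
  commands:
    - [[0,0,0,0,0,0],[0,0,0,0,0,0],[0,0,0,0,0,0],[0,0,0,0,0,0],[0,0,0,0,0,0],[0,0,0,0,0,0],[0,0,0,0,0,0],[0,0,0,0,0,0]]
  jaw: 0.0

```text
time_s: 20.33
eef_pos: [0.6612, -0.2495, 0.2859]
eef_rot: [0.001, 1.0, 0.0, 0.002]
wrist_force: [0.6, -0.4, 7.7]
opening: 0.662
grasp_force: 64.5
```

Emit:
send_rows:
  commands:
    - [[0,0,-0.2,0,0,0],[0,0,-0.4,0,0,0],[0,0,-0.8,0,0,0],[0,0,-1,0,0,0],[0,0,-1,0,0,0],[0,0,-0.8,0,0,0],[0,0,-0.5,0,0,0],[0,0,-0.2,0,0,0]]

```text
time_s: 21.0
eef_pos: [0.6606, -0.2494, 0.4352]
eef_rot: [0.002, 1.0, 0.0, 0.003]
wrist_force: [-0.0, -0.6, -0.8]
opening: 0.664
grasp_force: 63.9
```

Emit:
send_rows:
  commands:
    - [[0,0,0,0,0,0],[0,0,0,0,0,0],[0,0,0,0,0,0],[0,0,0,0,0,0],[0,0,0,0,0,0]]

```text
time_s: 21.42
eef_pos: [0.6602, -0.2491, 0.4284]
eef_rot: [-0.001, 1.0, 0.0, -0.001]
wrist_force: [0.7, 0.9, -2.3]
opening: 0.667
grasp_force: 63.9
```

```bash
python3 weigh.py
```

```text
[ 0.6603 -0.2492  0.43  ] [-0.22  0.05 -0.98] [0.24 0.58 0.46]
```

Empty (about 1 N), so it goes to the middle of the crate.

Emit:
send_rows:
  commands:
    - [[-0.3,0.3,0,0,0,0],[-0.6,0.6,0,0,0,0],[-0.9,0.9,0,0,0,0],[-0.9,0.9,0,0,0,0],[-0.9,0.9,0,0,0,0],[-0.7,0.7,0,0,0,0],[-0.4,0.4,0,0,0,0],[-0.2,0.15,0,0,0,0]]

```text
time_s: 22.38
eef_pos: [0.5107, -0.3975, 0.4304]
eef_rot: [0.0, 1.0, -0.001, -0.0]
wrist_force: [-0.3, 0.0, -0.1]
opening: 0.664
grasp_force: 63.9
```

Emit:
send_rows:
  commands:
    - [[0,0,0,0,0,0],[0,0,0,0,0,0],[0,0,0.5,0,0,0],[0,0,1,0,0,0],[0,0,1,0,0,0],[0,0,1,0,0,0],[0,0,0.6,0,0,0],[0,0,0.3,0,0,0]]

```text
time_s: 23.05
eef_pos: [0.5138, -0.3925, 0.2943]
eef_rot: [-0.002, 1.0, 0.002, -0.002]
wrist_force: [-0.2, -0.3, -1.9]
opening: 0.663
grasp_force: 64.0
```

Emit:
send_rows:
  commands:
    - [[0,0,0,0,0,0],[0,0,0,0,0,0],[0,0,0,0,0,0]]

```text
time_s: 23.3
eef_pos: [0.5145, -0.395, 0.3002]
eef_rot: [0.001, 1.0, 0.001, 0.001]
wrist_force: [-0.2, -0.7, -0.6]
opening: 0.666
grasp_force: 64.0
```

Emit:
send_rows:
  commands:
    - [[0,0,0.1,0,0,0],[0,0,0.1,0,0,0],[0,0,0,0,0,0],[0,0,0,0,0,0]]

```text
time_s: 23.63
eef_pos: [0.5134, -0.3949, 0.2924]
eef_rot: [0.0, 1.0, 0.0, 0.0]
wrist_force: [-0.1, 0.5, -0.6]
opening: 0.66
grasp_force: 64.0
```

Emit:
send_rows:
  commands:
    - [[0,0,0.08,0,0,0],[0,0,0,0,0,0],[0,0,0,0,0,0]]

```text
time_s: 23.88
eef_pos: [0.5137, -0.3951, 0.2909]
eef_rot: [0.001, 1.0, 0.0, 0.001]
wrist_force: [-0.3, 0.6, 5.0]
opening: 0.666
grasp_force: 64.2
```

Emit:
send_rows:
  commands:
    - [[0,0,0.06,0,0,0],[0,0,0,0,0,0],[0,0,0,0,0,0]]

```text
time_s: 24.13
eef_pos: [0.514, -0.3951, 0.2908]
eef_rot: [0.001, 1.0, 0.0, 0.001]
wrist_force: [-3.3, 4.4, 14.7]
opening: 0.664
grasp_force: 65.6
```

Emit:
send_rows:
  commands:
    - [[0,0,-0.06,0,0,0],[0,0,0,0,0,0]]

```text
time_s: 24.3
eef_pos: [0.5137, -0.395, 0.2909]
eef_rot: [0.001, 1.0, 0.0, 0.001]
wrist_force: [-0.7, 1.8, 6.1]
opening: 0.663
grasp_force: 65.1
```

Emit:
send_rows:
  commands:
    - [[0,0,0,0,0,0],[0,0,0,0,0,0],[0,0,0,0,0,0],[0,0,0,0,0,0],[0,0,0,0,0,0],[0,0,-0.3,0,0,0],[0,0,-0.6,0,0,0],[0,0,-1,0,0,0]]
  jaw: 1.0

```text
time_s: 24.97
eef_pos: [0.5126, -0.394, 0.3443]
eef_rot: [-0.002, 1.0, 0.0, -0.002]
wrist_force: [-0.2, -0.2, -0.0]
opening: 1.0
grasp_force: 0.0
```

Emit:
send_rows:
  commands:
    - [[0,0,-1,0,0,0],[0,0,-1,0,0,0],[0,-0.3,0,0,0,0],[0,-0.8,0,0,0,0],[0,-1,0,0,0,0],[0,-1,0,0,0,0],[0,-1,0,0,0,0],[0,-1,0,0,0,0]]

```text
time_s: 25.63
eef_pos: [0.5131, -0.2405, 0.4073]
eef_rot: [0.0, 1.0, 0.0, 0.0]
wrist_force: [0.2, -0.1, 0.4]
opening: 0.996
grasp_force: 0.0
```

Emit:
send_rows:
  commands:
    - [[0,-1,0,0,0,0],[0,-1,0,0,0,0],[0,-1,0,0,0,0],[0,-1,0,0,0,0],[0,-1,0,0,0,0],[0,-1,0,0,0,0],[0,-0.8,0,0,0,0],[0,-0.5,0,0,0,0]]
  jaw: 0.0

```text
time_s: 26.3
eef_pos: [0.5128, -0.0204, 0.4075]
eef_rot: [-0.0, 1.0, 0.001, 0.0]
wrist_force: [0.9, -0.1, -0.2]
opening: -0.001
grasp_force: 0.0
```

Emit:
send_rows:
  commands:
    - [[0,-0.3,0,0,0,0],[0,0,0,0,0,0],[0,0,0,0,0,0],[0,0,0,0,0,0]]

```text
time_s: 26.63
eef_pos: [0.5133, -0.0146, 0.407]
eef_rot: [0.0, 1.0, 0.0, 0.0]
wrist_force: [0.3, 0.1, -0.2]
opening: 0.003
grasp_force: 0.0
```

```bash
python3 look.py "[(.512,.273,.024),(.512,.165,.024),(.514,-.395,.005)]" side pics/s1.png; python3 look.py "[(.514,-.395,.005),(.512,.273,.024),(.512,.165,.024)]" top; python3 look.py "[]" wrist pics/w2.png
```

```text
[ 0.51325108 -0.01464038  0.40695371] [ 0.33494988  0.09664946 -0.22625649]
(0.512, 0.273, 0.024) 601 ((0.5101807713508606, 0.27487847208976746), 0.030481569468975067) [0.50752277 0.27727141 0.16925619]
(0.512, 0.165, 0.024) 496 ((0.5090749263763428, 0.16575530171394348), 0.030567780137062073) [0.50653024 0.16829841 0.16930745]
(0.514, -0.395, 0.005) 242 ((0.5095703601837158, -0.3929740786552429), 0.0328419953584671) [ 0.50956725 -0.38808216  0.15050212]
[ 0.51325005 -0.01481479  0.40689   ] [-0.46429611 -0.49351619 -0.65381229]
(0.514, -0.395, 0.005) 650 ((0.5111863017082214, -0.39472299814224243), 0.03028944507241249) [ 0.51184127 -0.393405    0.15003774]
(0.512, 0.273, 0.024) 730 ((0.5105682015419006, 0.2735053300857544), 0.030124012380838394) [0.51044266 0.27246374 0.16875072]
(0.512, 0.165, 0.024) 723 ((0.5100169777870178, 0.16426734626293182), 0.029696369543671608) [0.50947625 0.1643628  0.16897006]
[ 0.51325846 -0.01487295  0.40678049] [-0.36295138  0.51078758 -0.02436098]
```

View pics/s1.png

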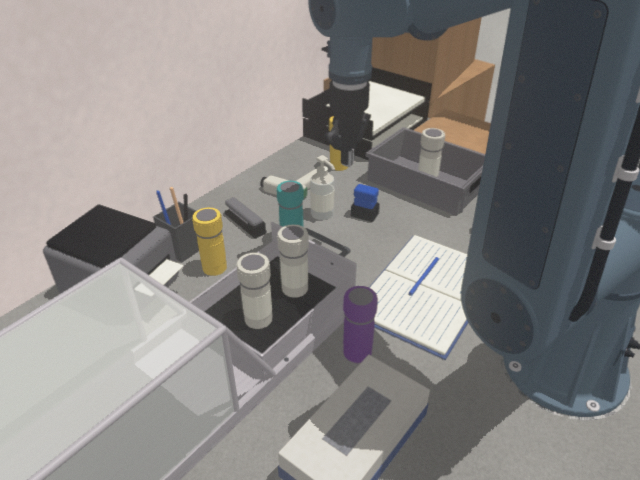

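View pics/w2.png

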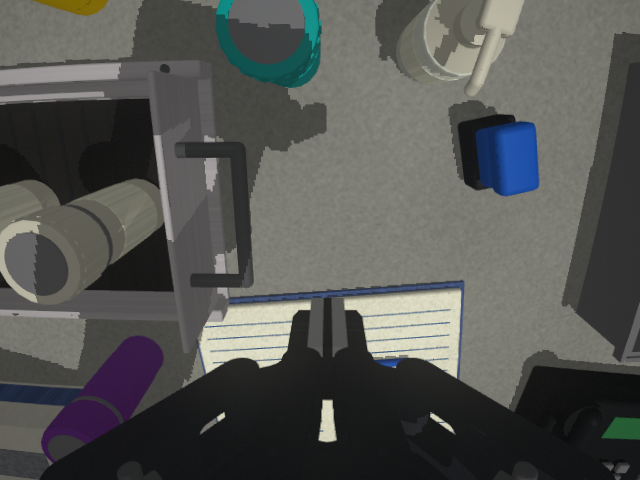

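The pictures show the two loaded canisters upright in the drawer (side view, near (256,290) and (293,260)), the empty one in the crate (431,152), and the handle bar clear in front of the closed fingers. Next I'll lower behind the bar and push.

Emit:
send_rows:
  commands:
    - [[0,0,0.5,0,0,0],[0,0,1,0,0,0],[0,0,1,0,0,0],[0,0,1,0,0,0],[0,0,1,0,0,0],[0,0,0.8,0,0,0],[0,0,0.4,0,0,0],[0,0,0,0,0,0]]

```text
time_s: 27.45
eef_pos: [0.5119, -0.0141, 0.2329]
eef_rot: [-0.001, 1.0, -0.0, -0.003]
wrist_force: [-0.2, -0.2, 0.4]
opening: -0.0
grasp_force: 0.0
```

Emit:
send_rows:
  commands:
    - [[0,-0.3,0,0,0,0],[0,-0.3,0,0,0,0],[0,-0.2,0,0,0,0],[0,-0.1,0,0,0,0],[0,-0.1,0,0,0,0],[0,-0.1,0,0,0,0],[0,-0.1,0,0,0,0],[0,-0.1,0,0,0,0]]

```text
time_s: 28.12
eef_pos: [0.5132, 0.0254, 0.236]
eef_rot: [0.0, 1.0, 0.0, 0.0]
wrist_force: [0.6, -0.2, 0.3]
opening: -0.002
grasp_force: 0.0
```

Emit:
send_rows:
  commands:
    - [[0,-0.1,0,0,0,0],[0,-0.1,0,0,0,0],[0,-0.1,0,0,0,0],[0,-0.1,0,0,0,0],[0,-0.1,0,0,0,0],[0,-0.1,0,0,0,0],[0,-0.1,0,0,0,0],[0,-0.1,0,0,0,0]]

```text
time_s: 28.78
eef_pos: [0.5131, 0.0493, 0.2358]
eef_rot: [0.0, 1.0, 0.0, 0.0]
wrist_force: [0.1, -2.6, -0.6]
opening: -0.001
grasp_force: 1.6
```

Emit:
send_rows:
  commands:
    - [[0,-0.12,0,0,0,0],[0,-0.15,0,0,0,0],[0,-0.18,0,0,0,0],[0,-0.2,0,0,0,0],[0,-0.23,0,0,0,0],[0,-0.25,0,0,0,0],[0,-0.25,0,0,0,0],[0,-0.25,0,0,0,0]]

```text
time_s: 29.45
eef_pos: [0.5132, 0.099, 0.2359]
eef_rot: [-0.0, 1.0, 0.0, 0.0]
wrist_force: [1.9, -3.8, -2.0]
opening: 0.001
grasp_force: 1.8
```

Emit:
send_rows:
  commands:
    - [[0,-0.25,0,0,0,0],[0,-0.25,0,0,0,0],[0,-0.25,0,0,0,0],[0,-0.25,0,0,0,0],[0,-0.25,0,0,0,0],[0,-0.25,0,0,0,0],[0,-0.25,0,0,0,0],[0,-0.25,0,0,0,0]]

```text
time_s: 30.12
eef_pos: [0.5131, 0.1588, 0.236]
eef_rot: [-0.0, 1.0, 0.0, 0.0]
wrist_force: [3.1, -4.2, -0.2]
opening: -0.001
grasp_force: 1.9
```

Emit:
send_rows:
  commands:
    - [[0,-0.25,0,0,0,0],[0,-0.25,0,0,0,0],[0,-0.25,0,0,0,0],[0,-0.25,0,0,0,0],[0,-0.23,0,0,0,0],[0,-0.2,0,0,0,0],[0,-0.17,0,0,0,0],[0,-0.15,0,0,0,0]]

```text
time_s: 30.78
eef_pos: [0.5129, 0.2112, 0.2358]
eef_rot: [0.0, 1.0, 0.001, -0.0]
wrist_force: [2.9, -4.5, 1.9]
opening: 0.003
grasp_force: 1.7
```

Run:
```python
from h import *
p=imaging.camera("top");P,u,v=pts(p);s=status.get_obs();print(s["eef_pos"],s["wrist_force"])
m=(P[:,2]>.1)&(P[:,2]<.115)&(P[:,0]>.4)&(P[:,0]<.62)&(P[:,1]>.1)&(P[:,1]<.4);print(np.percentile(P[m],[5,50,95],0))
m=(P[:,2]>.16)&(P[:,2]<.174)&(P[:,0]>.4)&(P[:,0]<.62)&(P[:,1]>.25)&(P[:,1]<.6);print(m.sum(),np.percentile(P[m],[5,50,95],0))
cv2.imwrite("pics/t2.png",p["image"])
```

```text
[0.51267017 0.21180025 0.23572589] [-0.56588036 -0.34567139  1.15223476]
[[0.40982979 0.27630033 0.10098619]
 [0.45309445 0.27901023 0.10652146]
 [0.61469199 0.28227644 0.11027713]]
742 [[0.48734218 0.36332792 0.16408319]
 [0.51231223 0.44372746 0.16859876]
 [0.53557952 0.46800211 0.17159168]]
```

Emit:
send_rows:
  commands:
    - [[0,-0.08,0,0,0,0],[0,-0.12,0,0,0,0],[0,-0.17,0,0,0,0],[0,-0.2,0,0,0,0],[0,-0.2,0,0,0,0],[0,-0.17,0,0,0,0],[0,-0.14,0,0,0,0],[0,-0.12,0,0,0,0]]

```text
time_s: 31.5
eef_pos: [0.5126, 0.2472, 0.2355]
eef_rot: [0.0, 1.0, 0.001, -0.0]
wrist_force: [-1.5, -3.2, 0.7]
opening: 0.001
grasp_force: 1.6
```

Emit:
send_rows:
  commands:
    - [[0,-0.1,0,0,0,0],[0,-0.08,0,0,0,0],[0,-0.08,0,0,0,0],[0,-0.08,0,0,0,0],[0,-0.08,0,0,0,0],[0,-0.08,0,0,0,0],[0,-0.08,0,0,0,0],[0,-0.08,0,0,0,0]]

```text
time_s: 32.17
eef_pos: [0.5128, 0.2665, 0.2356]
eef_rot: [0.0, 1.0, 0.0, -0.0]
wrist_force: [-1.4, -3.4, -1.8]
opening: 0.002
grasp_force: 1.6
```

Emit:
send_rows:
  commands:
    - [[0,-0.08,0,0,0,0],[0,-0.08,0,0,0,0],[0,-0.08,0,0,0,0]]

```text
time_s: 32.42
eef_pos: [0.513, 0.2738, 0.2358]
eef_rot: [-0.0, 1.0, 0.0, 0.0]
wrist_force: [-1.0, -3.1, -2.3]
opening: -0.0
grasp_force: 1.6
```

Emit:
send_rows:
  commands:
    - [[0,-0.08,0,0,0,0],[0,-0.08,0,0,0,0],[0,-0.08,0,0,0,0]]

```text
time_s: 32.67
eef_pos: [0.513, 0.281, 0.2358]
eef_rot: [0.0, 1.0, 0.0, 0.0]
wrist_force: [0.2, -3.5, -2.1]
opening: 0.0
grasp_force: 1.6
```

Emit:
send_rows:
  commands:
    - [[0,-0.08,0,0,0,0],[0,-0.08,0,0,0,0]]

```text
time_s: 32.83
eef_pos: [0.5131, 0.2843, 0.2357]
eef_rot: [0.002, 1.0, 0.001, -0.0]
wrist_force: [-2.0, -22.6, 4.0]
opening: -0.002
grasp_force: 11.3
```

Emit:
send_rows:
  commands:
    - [[0,-0.08,0,0,0,0],[0,-0.06,0,0,0,0]]

```text
time_s: 33.0
eef_pos: [0.5134, 0.2857, 0.2357]
eef_rot: [0.006, 1.0, 0.001, -0.001]
wrist_force: [-3.2, -38.6, 8.7]
opening: -0.001
grasp_force: 19.0
```

Reached the stop. Now I'll back off and rise.

Emit:
send_rows:
  commands:
    - [[0,0.15,0,0,0,0],[0,0.2,0,0,0,0],[0,0.5,0,0,0,0],[0,0.8,0,0,0,0],[0,0.5,-0.3,0,0,0],[0,0,-1,0,0,0],[0,0,-1,0,0,0],[0,0,-1,0,0,0]]

```text
time_s: 33.67
eef_pos: [0.5132, 0.2254, 0.3365]
eef_rot: [-0.001, 1.0, 0.0, 0.001]
wrist_force: [1.4, 0.7, -0.9]
opening: 0.002
grasp_force: 0.0
```

Emit:
send_rows:
  commands:
    - [[0,0.5,-0.8,0,0,0],[0,1,0,0,0,0],[0,1,0,0,0,0],[0,0.5,0,0,0,0],[0,0,0,0,0,0],[0,0,0,0,0,0]]

```text
time_s: 34.17
eef_pos: [0.5135, 0.1352, 0.3596]
eef_rot: [-0.001, 1.0, -0.0, 0.001]
wrist_force: [0.7, 0.9, 0.6]
opening: -0.004
grasp_force: 0.0
```

Run:
```python
from h import *
p=imaging.camera("top");P,u,v=pts(p);s=status.get_obs();print(s["eef_pos"],s["wrist_force"])
m=(P[:,2]>.1)&(P[:,2]<.115)&(P[:,0]>.4)&(P[:,0]<.62)&(P[:,1]>.1)&(P[:,1]<.45);print(np.percentile(P[m],[5,50,95],0))
q=imaging.camera("side");cv2.imwrite("pics/s2.png",q["image"])
```

```text
[0.51335913 0.13574362 0.35942109] [ 0.26778295 -0.11053411  0.21232   ]
[[0.41500081 0.34860048 0.10129359]
 [0.51212098 0.35168481 0.10664716]
 [0.60674843 0.39453362 0.11142089]]
```

View pics/s2.png

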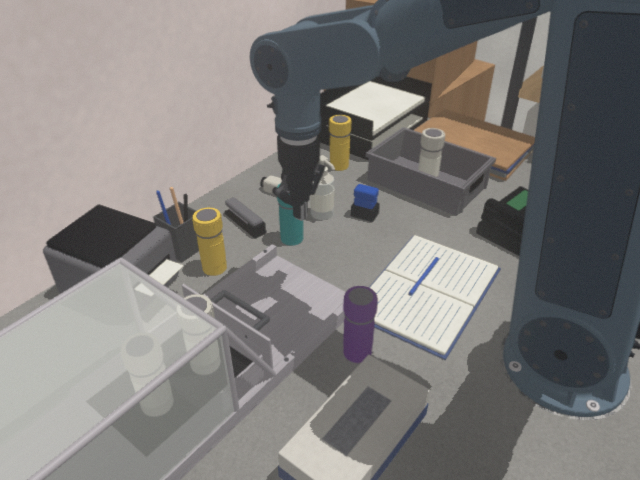

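The drawer is home after about 248 mm of travel. Both loaded canisters stand under the hood, near (145,370) and (198,330). The empty one stands in the crate at (431,152), and the robot is clear of everything.

```bash
python3 -c "
from bench import ctrl; print(ctrl.hand_in())"
```

```text
the job is handed in; nothing more can be done
None
```

The job is handed in: by feel, two canisters were loaded (about 4.3 N each) and now stand upright in the drawer, which is pushed home against its stop; the empty one (about 1 N) stands in the returns crate, and I touched nothing else on the desk.

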